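# Switch on the fume extractor and open the safety-capped bottle

## Robot

A 7-joint arm with a two-finger parallel gripper is mounted at the origin on a cart in front of the work surface, level with it; the furniture and walls round the work are solid. World frame = base frame: x ahead of the robot, y to its left, z up, the work surface at z = 0. Lengths are in m, angles in rad, forces in N, time in s.
With the tool pointing down it reaches from about 0.425 to 0.825 m from the base axis. Payload 3.6 kg.
Tool frame: the origin (TCP) lies where the fingers leave the gripper's body, on its centre line; the fingertips stand 73 mm ahead of it and the grasp point (between the pads) lies 54 mm ahead of it; x points along the fingers, y is the direction in which the jaws open and shut, and the axes are right-handed (so a half turn about x gives the same grasp; the last joint's range is limited). The gripper opens to 85 mm and grips with 20 to 120 N. Pads are 22 mm wide; open, the fingers measure 114 mm over their backs; the gripper's body (76 mm by 85 mm) begins 54 mm behind the grasp point. The pads swing forward as they close: fully open they stand 13 mm farther back than shut.
Start: joints at [-1.266, 0.615, -0.013, 1.423, 0.008, 1.103, -0.04], TCP at [0.211, 0.615, 0.304] pointing down, gripper open.
Joint ranges: [-3.12, 3.12], [-0.3, 2.06], [-1.34, 1.32], [0.26, 2.42], [-1.36, 4.5], [0.01, 1.98], [-2.84, 2.84]. Speed limits (rad/s): [2.79, 2.79, 3.14, 3.14, 3.14, 3.14, 3.14].

## Interface

Orientations are given as a unit quaternion [x, y, z, w].
In Python, from station import arm, snapshot, camera_info, ticket gives the robot as it stands. Calls block until the motion is done:
- arm.movep(position, orientation): joint-space move of the TCP to a pose.
- arm.line_to(position, velocity=0.15, ori=None): straight line of the TCP; ori=None keeps the orientation; velocity is the mean speed in m/s.
- arm.move_j(angles): joint-space move.
- arm.move_gripper(opening, effort=None): opening from 0.0 (shut) to 1.0 (fully open); effort is the grip in N (None keeps the last); returns when the fingers have stopped.
- arm.pause(seconds).
- arm.ik(position, orientation): joint angles nearest the present ones, or None.
- snapshot(name): name is "scene" or "top" or "wrist"; returns the picture (400x640x3 uint8, blue, green, red); there is no depth.
- camera_info(name): a dict with "fx", "fy", "cx", "cy" (pixels), "dist_coeffs" ([k1, k2, p1, p2, k3] as OpenCV has them; the pictures are not rectified), "R" (3x3) and "t" (3): a world point X has camera coordinates R X + t; the wrist camera has in their place "T_tool_cam" (4x4, takes a point from camera to tool coordinates, whose origin is the TCP and whose axes are the tool frame's). Camera axes: x right, y down, z forward; pixel columns grow to the right and rows downward; lengths in m; the calibration is good to about 2 mm. A picture is of the moment at which its call begins: read the wrist's pose just before it. camera_info takes no time and is no camera call.
A pose or a line that the arm cannot do raises arm.MotionError and nothing moves.
- ticket.finish_job(): hands the job in, once; it reports no verdict.
Readings, each from a call of its own:
- arm.read_time(): time.
- arm.read_joint_positions(): joint angles.
- arm.read_dq(): joint speeds.
- arm.read_effort(): joint torques, N m.
- arm.read_tool_pos(): TCP position.
- arm.read_eef_rot(): TCP orientation.
- arm.read_ft_force(): force on the tool from outside, world axes, zero at the start.
- arm.read_wrist_torque(): the same for the moment, N m.
- arm.read_opening(): opening from 0.0 (shut) to 1.0 (fully open).
Only numpy, scipy, OpenCV 4.12 (cv2) and the standard library are available. Lean on these libraries where they do the work, as an engineer would, in place of code of your own. Each camera call takes 0.05 s, during which the arm holds its last target. There are 200 camera calls.

## Task

Before the bone adhesive's solvent bottle is opened, start the low table-top fume extractor: press its three keys down one at a time, first the round one, then the long bar, then the square one. Then open the bottle: press its push-and-turn cap down, twist it counter-clockwise (seen from above) about a fifth of a turn while keeping it pressed, and lift it straight off. Finish while still holding the cap, upright and still, some 6 to 10 cm above where it sat and over the bottle, and leave the canister and the bone piece beside the bottle where they are.

Things in the scene. Friction and masses are not known exactly. Their poses are not given: they have to be found in the camera images.
- bottle_seat (a point): Amber bottle, 64 mm in diameter, upright in a round grey holder (100 mm across); all fixed to the table, cannot turn. It may stand left or right of the extractor. This point is on its axis where the closed cap's centre sits, 132 mm above the table, z up; its x axis agrees with the cap's while locked. The shoulder begins 31 mm below this point.
- bottle_rim (a point): Centre of the bottle neck's rim, 136 mm above the table, inside the closed cap. The neck is 26 mm in diameter with three small lugs below the rim; a white spring plug 13 mm across stands out of it and pushes the cap up: about 4 N at rest, 10 N with the cap 4 mm down, 13 N at 6 mm; hard stop at 8 mm.
- cap_center (a point): Black ribbed round cap on the bottle, loose: 47 mm over its ribs, 32 mm high, about 30 g; its centre, 16 mm below its flat top, z up. Grasp it across any diameter. Locked: turns only 5 degrees, cannot lift. Pressed 4 to 8 mm down (best 6) it turns counter-clockwise from above; keep it pressed for the first 60 degrees; at 60 to 90 it lifts straight off; a stop ends the turn just past 90.
- key_round_top (a point): Centre of the top of the round key (26 mm in diameter), middle one of three white keys in a row, 50 mm apart, on the grey deck in front of the extractor (157 x 160 mm, fixed to the table). Key tops are 40 mm above the table and 10 mm above the deck, z up, x towards the housing behind, which is 72 mm high and begins 43 mm behind the key centres.
- key_bar_top (a point): Centre of the top of the bar key (40 mm long front to back, 14 mm wide), the left key seen from the robot.
- key_square_top (a point): Centre of the top of the square key (20 x 20 mm), the right key seen from the robot.
- key_round (a joint): Travel of the round key in m: 0 up, 0.005 fully down; it springs back by itself. About 1.5 N moves it, 4 N holds it fully down. It counts as pressed when beyond 0.0035 for 0.1 s while the other keys are up.
- key_bar (a joint): Travel of the bar key in m, same spring and travel.
- key_square (a joint): Travel of the square key in m, same spring and travel.
- canister_center (a point): Bystander, loose: black canister with grey press lid, 34 mm across, 51 mm high, upright about 85 mm behind the bottle's axis; this point is its centre. Leave it alone.
- bone_piece_center (a point): Bystander, loose: pale bone fragment, 28 x 32 x 10 mm, lying about 80 mm in front of the bottle's axis; this point is its centre. Leave it alone.
- cap: The same cap; origin at the centre of its lower edge plane, 16 mm below its centre, z up.
- bottle: The bottle with its holder; origin on its axis at the table, z up.
Not all that is in view belongs to the job. Leave any green look-alike of the cap alone.

How it is judged:
On the way, in this order (a step that is already met when the one before it is completed fails the run):
1. the round key alone is pressed down (value of joint key_round above 0.0035 m and value of joint each of key_bar, key_square below 0.0015 m), for 0.1 s.
2. then the bar key alone is pressed down (value of joint key_bar above 0.0035 m and value of joint each of key_round, key_square below 0.0015 m), for 0.1 s.
3. then the square key alone is pressed down (value of joint key_square above 0.0035 m and value of joint each of key_round, key_bar below 0.0015 m), for 0.1 s.
4. the cap is pressed at least 3 mm down, still locked (z of cap_center in the frame of bottle_seat below -0.003 m and angle between the x axis of cap_center and the x axis of bottle_seat, either way round below 0.8 rad), for 0.1 s.
5. the cap is twisted by at least 55 degrees while still on the neck (angle between the x axis of cap_center and the x axis of bottle_seat, either way round above 0.96 rad and z of cap_center in the frame of bottle_seat below 0.008 m), for 0.05 s.
At the end, for the whole second after the job is handed in: The cap is held between the fingers, still, upright within 0.2 rad, its centre 45 to 140 mm above its closed place and within 30 mm of the bottle's axis, touching no part of the bottle; all keys are up again; canister and bone piece within 20 mm of where they stood (z of cap_center in the frame of bottle_seat between 0.045 and 0.14 m and horizontal distance between cap_center and bottle_seat below 0.03 m and angle between cap_center's own z axis and vertical below 0.2 rad and linear speed of cap below 0.02 m/s and angular speed of cap below 0.2 rad/s and contact force between cap and the fingers above 1 N and contact force between cap and bottle below 0.05 N and value of joint each of key_round, key_bar, key_square below 0.0015 m and distance of each of canister_center, bone_piece_center from where it was at the start of the episode below 0.02 m); the arm keeps its last pose, push and grip.
It fails at once if two keys are pressed at once (value of joint each of key_round, key_bar above 0.0035 m or value of joint each of key_bar, key_square above 0.0035 m or value of joint each of key_round, key_square above 0.0035 m).
It fails at once if the canister or the bone piece is moved by more than 20 mm (distance of any of canister_center, bone_piece_center from where it was at the start of the episode above 0.02 m).
It also fails if it takes over 58 s, if anything falls off the work surface, if the arm or the gripper's body presses on something with over 40 N, if the wrist force passes 120 N, or if a joint passes its speed limit or range.

## Working session

There is one attempt and no reset: what is moved stays moved. The work goes in short steps, each a Python script; the robot and the scene stay as the last script left them, time stands still between calls to the robot, and variables do not carry over. Pictures are saved under pics/ and viewed, about 8 in all and at most 12, crops included, and the job is handed in when it is done.

```bash
ls; mkdir -p pics
python3 - <<'E'
from station import arm, snapshot, camera_info
import cv2
for n in ("scene","top"):
    im=snapshot(n); cv2.imwrite(f"pics/{n}0.png",im)
    c=camera_info(n); print(n,c)
print(camera_info("wrist"),arm.read_time(),arm.read_eef_rot(),arm.read_opening())
E
```

```text
pics
scene {'fx': 507.0172717492663, 'fy': 507.0172717492663, 'cx': 321.57608994517466, 'cy': 195.11493006045953, 'dist_coeffs': array([-0.14662092,  0.        ,  0.        ,  0.        ,  0.        ]), 'R': array([[ 0.85438108, -0.51927215,  0.01973321],
       [-0.35373829, -0.60899924, -0.70992193],
       [ 0.3806602 ,  0.59956347, -0.70400387]]), 't': array([-0.43525883,  0.22934108,  0.94743839])}
top {'fx': 426.49860054851945, 'fy': 426.49860054851945, 'cx': 312.7931185638738, 'cy': 195.54173191157687, 'dist_coeffs': array([0.00920527, 0.        , 0.        , 0.        , 0.        ]), 'R': array([[ 0.00296177, -0.99976786, -0.02134151],
       [-0.99742532, -0.00142432, -0.07169863],
       [ 0.07165159,  0.02149891, -0.997198  ]]), 't': array([8.82052514e-04, 4.94885626e-01, 9.14241391e-01])}
{'fx': 301.97238648499945, 'fy': 301.97238648499945, 'cx': 320.92767166706915, 'cy': 201.4422991747135, 'dist_coeffs': array([-0.05724498,  0.        ,  0.        ,  0.        ,  0.        ]), 'T_tool_cam': array([[-1.14126638e-03, -3.01363745e-01,  9.53508569e-01,
        -6.96957988e-02],
       [ 9.99998970e-01, -1.17432992e-03,  8.25755291e-04,
         1.81760473e-03],
       [ 8.70880933e-04,  9.53508529e-01,  3.01364775e-01,
        -7.55397233e-02],
       [ 0.00000000e+00,  0.00000000e+00,  0.00000000e+00,
         1.00000000e+00]])} 0.1 [ 0.1155774   0.69758302 -0.1172038   0.69733999] 1.0006593248347362
```

View pics/scene0.png

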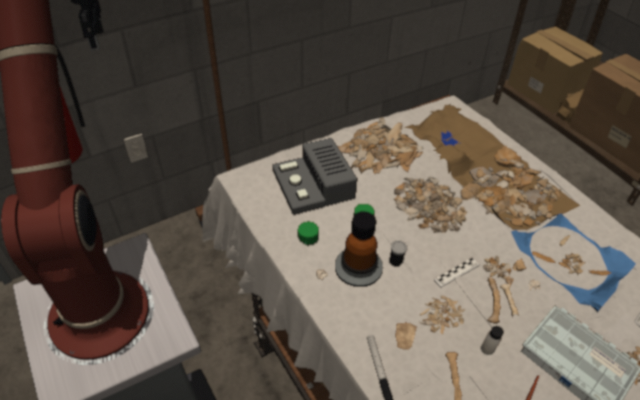

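View pics/top0.png

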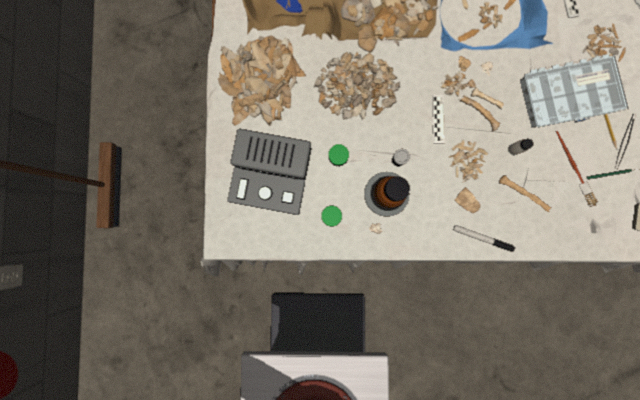

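Top view: the keys are at bar (242,188), round (265,193) and square (288,198). The bottle's holder is at (388,193) with the black cap at (397,189), the canister at (401,157) and the bone at (376,228).
Things that could be taken for the cap: black cap (397,189), green discs (338,155) and (331,216), black canister (401,157), dark vial (520,147). I choose the black one on the amber bottle. Scene view: cap (363,225), keys (289,166), (295,179), (303,194). Next I'll localise these with masks.

```bash
cat > h.py <<'E'
from station import arm, snapshot, camera_info
import cv2, numpy as np
from scipy.spatial.transform import Rotation as Ro
def ray(c,px,R=None,t=None):
    K=np.array([[c["fx"],0,c["cx"]],[0,c["fy"],c["cy"]],[0,0,1]])
    u=cv2.undistortPoints(np.array([[px]],float),K,np.array(c["dist_coeffs"]))[0,0]
    R=c["R"] if R is None else R; t=c["t"] if t is None else t
    return -R.T@t, R.T@np.array([u[0],u[1],1.])
def plane(c,px,z,**k):
    o,d=ray(c,px,**k); return o+d*(z-o[2])/d[2]
def tri(r1,r2):
    A=np.stack([r1[1],-r2[1]],1); s=np.linalg.lstsq(A,r2[0]-r1[0],rcond=None)[0]
    a=r1[0]+s[0]*r1[1]; b=r2[0]+s[1]*r2[1]; return (a+b)/2,np.linalg.norm(a-b)
def wristcam():   # call just before snapshot
    p=np.array(arm.read_tool_pos()); Rt=Ro.from_quat(arm.read_eef_rot()).as_matrix()
    c=camera_info("wrist"); T=np.eye(4); T[:3,:3]=Rt; T[:3,3]=p
    W=np.linalg.inv(T@c["T_tool_cam"]); c["R"]=W[:3,:3]; c["t"]=W[:3,3]; return c
def quat(yaw):    # tool x down, jaws (tool y) along heading yaw
    x=np.array([0,0,-1.]); y=np.array([np.cos(yaw),np.sin(yaw),0]); return Ro.from_matrix(np.stack([x,y,np.cross(x,y)],1)).as_quat()
def blobs(mask,x0,y0,x1,y1,amin=15):
    m=np.zeros_like(mask); m[y0:y1,x0:x1]=mask[y0:y1,x0:x1]
    n,l,s,c=cv2.connectedComponentsWithStats(m)
    return [(c[i],s[i]) for i in range(1,n) if s[i][4]>=amin]
E
python3 - <<'E'
from h import *
np.set_printoptions(precision=4,suppress=True)
t=cv2.imread("pics/top0.png"); s=cv2.imread("pics/scene0.png"); ct=camera_info("top"); cs=camera_info("scene")
g=lambda i:cv2.cvtColor(i,cv2.COLOR_BGR2GRAY)
wt=(g(t)>150).astype(np.uint8)
print("top keys")
for c,b in blobs(wt,234,176,298,206): print(c,b,plane(ct,c,.04))
ws=(g(s)>140).astype(np.uint8)
print("scene keys")
for c,b in blobs(ws,276,158,314,201): print(c,b,plane(cs,c,.04))
bt=(t.max(2)<45).astype(np.uint8)
print("cap top")
for c,b in blobs(bt,372,172,412,212): print(c,b,plane(ct,c,.145))
bs=(s.max(2)<45).astype(np.uint8)
for c,b in blobs(bs,345,208,382,245): print(c,b,plane(cs,c,.135))
gt=((t.max(2).astype(int)-t.min(2)<25)&(g(t)>70)&(g(t)<140)).astype(np.uint8)
print("holder")
for c,b in blobs(gt,360,168,415,220,60): print(c,b,plane(ct,[b[0]+b[2]/2,b[1]+b[3]/2],.02))
v=np.vstack([cv2.resize(t[145:245,220:420],None,fx=3.6,fy=3,interpolation=2),cv2.resize(s[150:260,260:424],(720,290),interpolation=2)])
cv2.imwrite("pics/crop1.png",v)
E
```

```text
top keys
[241.5794 188.3333] [237 179  10  19 126] [0.5086 0.1542 0.04  ]
[264.4035 192.5   ] [259 187  12  12 114] [0.4997 0.105  0.04  ]
[287.2588 196.6941] [282 192  11  10  85] [0.4907 0.056  0.04  ]
[237.6667 204.6667] [234 204  10   2  15] [0.4735 0.162  0.04  ]
scene keys
[282.3148 159.2778] [276 158  19   5  54] [0.5059 0.1777 0.04  ]
[288.1519 164.519 ] [280 161  17   8  79] [0.509  0.1539 0.04  ]
[294.9559 177.9559] [290 174  11   9  68] [0.5001 0.1047 0.04  ]
[278.7981 193.4712] [276 181  10  20 104] [0.4438 0.0782 0.04  ]
[301.8947 192.2807] [297 189  10   8  57] [0.4905 0.0555 0.04  ]
cap top
[378.4216 196.6486] [372 177  26  33 185] [ 0.4838 -0.1241  0.145 ]
[396.3119 188.433 ] [384 177  25  24 388] [ 0.4994 -0.1578  0.145 ]
[363.1147 225.4933] [352 212  23  28 523] [ 0.4979 -0.163   0.135 ]
holder
[382.2585 196.3088] [364 172  46  45 557] [ 0.4972 -0.1593  0.02  ]
```

View pics/crop1.png

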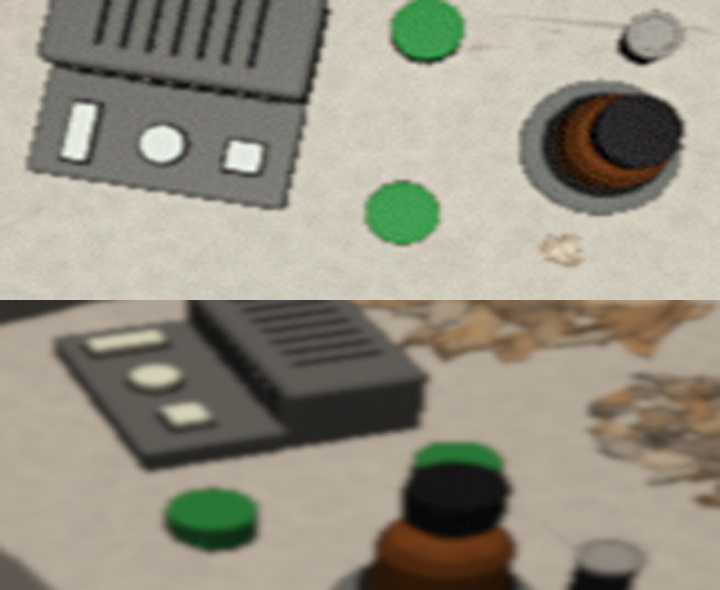

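The crop confirms the choice: the black cap sits on the amber bottle and the greens are decoys. Key positions from the two views agree within 1 mm, and their spacing is 50 mm as given. Next I press the keys with the jaws shut.

```bash
cat > keys.py <<'E'
from h import *
np.set_printoptions(precision=4,suppress=True)
K={"round":[.4999,.1048],"bar":[.5088,.154],"square":[.4906,.0558]}
yaw=np.arctan2(-.178,.984)
qs=[quat(yaw),quat(yaw+np.pi)]
c=[(q,arm.ik([*K["round"],.15],q)) for q in qs]; c=[x for x in c if x[1] is not None]
j0=np.array(arm.read_joint_positions())
q,j=min(c,key=lambda x:np.abs(np.array(x[1])-j0).max()); print("yaw j",np.array(j))
arm.move_gripper(0.0,30)
arm.movep([*K["round"],.16],q)
f0=np.array(arm.read_ft_force()); print("t",arm.read_time(),f0,arm.read_opening(),np.array(arm.read_tool_pos()))
for n in ("round","bar","square"):
    p=K[n]
    if n!="round": arm.line_to([*p,.127],.1)
    arm.line_to([*p,.117],.1)
    f0=np.array(arm.read_ft_force())
    for z in np.arange(.114,.1039,-.001):
        arm.line_to([*p,z],.03); f=np.array(arm.read_ft_force())-f0
        print(n,round(z,4),f,np.round(arm.read_tool_pos()[2],4))
        if f[2]>5: break
    arm.pause(.25); print("held",np.array(arm.read_ft_force())-f0)
    arm.line_to([*p,.127],.1)
    if abs(f[2])<3.5: print("NOT PRESSED"); break
print("t",arm.read_time())
E
python3 keys.py
```

```text
yaw j [-0.455   0.6408  0.3116  1.9906 -0.3513  0.5617 -0.0806]
t 3.025 [ 0.606  -0.5303  0.3399] 0.0010936657494789244 [0.5    0.1064 0.1601]
round 0.114 [-0.4769  0.7185  0.5539] 0.1143
round 0.113 [-0.1272  0.3578 -0.1664] 0.1131
round 0.112 [-0.6761  1.3714  1.9617] 0.1121
round 0.111 [-0.5491  0.9819  2.2571] 0.1111
round 0.11 [-0.3558  0.7209  2.7121] 0.11
round 0.109 [-0.1719  0.4969  3.3735] 0.1091
round 0.108 [-0.3016  0.8552  4.5181] 0.108
round 0.107 [-1.0926  0.0659  8.232 ] 0.1077
held [-1.0011  1.3424  9.9957]
bar 0.114 [0.0324 0.9152 0.7734] 0.114
bar 0.113 [-0.1956  1.2797 -0.8561] 0.113
bar 0.112 [-0.292   1.0962  1.5583] 0.1122
bar 0.111 [-1.0495  1.3053  1.8773] 0.1111
bar 0.11 [-0.4543  0.4888  1.9139] 0.1101
bar 0.109 [-0.9842  1.7237  2.6366] 0.109
bar 0.108 [-0.9441  1.992   2.8527] 0.108
bar 0.107 [-1.3568  0.4049  7.4453] 0.1077
held [-1.6617  0.1229  7.7722]
square 0.114 [ 0.7521  0.503  -0.3311] 0.114
square 0.113 [0.1757 0.6992 0.0804] 0.1131
square 0.112 [1.0347 0.5873 0.8   ] 0.1121
square 0.111 [0.229  0.9591 2.3308] 0.1111
square 0.11 [1.5843 1.8046 2.4402] 0.11
square 0.109 [0.3031 1.3406 2.7702] 0.109
square 0.108 [0.6975 0.4772 2.5842] 0.108
square 0.107 [0.1943 0.9386 7.5054] 0.1076
held [-0.1151  1.0922  8.567 ]
t 13.7083
```

All three keys bottomed out one at a time, stopping hard at about 5 mm of travel. Next I look at the cap from above with the wrist camera.

Run:
```python
from h import *
np.set_printoptions(precision=3,suppress=True)
b=[.499,-.159]
arm.line_to([.4906,.0558,.25],.25)
for d in range(-180,180,30):
    j=arm.ik([*b,.188],quat(np.radians(d))); print(d,None if j is None else np.array(j))
arm.move_gripper(1.0,100)
d=-38
for y in (d,d+180):
    j=arm.ik([*b,.32],quat(np.radians(y)))
    if j is not None: print(y,np.array(j))
q=quat(np.radians(-38)); arm.movep([*b,.32],q); arm.pause(.2)
c=wristcam(); im=snapshot("wrist"); cv2.imwrite("pics/w1.png",im)
import pickle; pickle.dump(c,open("w1.pkl","wb"))
print(np.array(arm.read_tool_pos()),np.array(arm.read_joint_positions()),arm.read_time())
```

```text
-180 [-0.364  0.844  1.102  1.938 -0.928  0.984 -1.949]
-150 [-0.313  0.777  0.973  1.937 -0.835  0.897 -1.519]
-120 [-0.244  0.714  0.827  1.935 -0.722  0.818 -1.109]
-90 [-0.166  0.666  0.683  1.933 -0.604  0.757 -0.703]
-60 [-0.092  0.633  0.557  1.931 -0.496  0.716 -0.287]
-30 [-0.013  0.608  0.428  1.928 -0.384  0.686  0.124]
0 [ 0.069  0.59   0.298  1.926 -0.268  0.664  0.533]
30 [ 0.163  0.578  0.156  1.923 -0.14   0.651  0.929]
60 [ 0.255  0.573  0.018  1.92  -0.016  0.649  1.33 ]
90 [ 0.349  0.576 -0.123  1.917  0.11   0.655  1.729]
120 [ 0.442  0.586 -0.264  1.914  0.234  0.671  2.131]
150 [ 0.533  0.603 -0.404  1.911  0.354  0.697  2.537]
-38 [-0.122  0.447  0.576  1.776 -0.283  1.002 -0.1  ]
142 [ 0.47   0.415 -0.293  1.758  0.14   0.989  2.601]
[ 0.499 -0.157  0.319] [-0.124  0.448  0.574  1.777 -0.283  1.002 -0.1  ] 16.2833
```

View pics/w1.png

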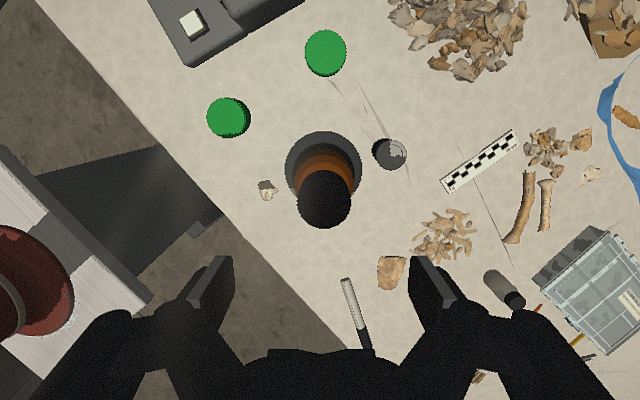

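The wrist view shows the black cap at about (324,199) with open jaws either side, on the amber bottle; canister (390,154), bone (267,190). Now I compute its position.

Run:
```python
from h import *
import pickle
np.set_printoptions(precision=4,suppress=True)
c=pickle.load(open("w1.pkl","rb")); im=cv2.imread("pics/w1.png"); print("cam",-c["R"].T@c["t"])
m=(im.max(2)<42).astype(np.uint8); m=cv2.morphologyEx(m,cv2.MORPH_OPEN,np.ones((7,7)))
for ce,b in blobs(m,290,160,360,232,200):
    print(ce,b,plane(c,ce,.145), "w",np.linalg.norm(plane(c,[b[0],ce[1]],.145)-plane(c,[b[0]+b[2],ce[1]],.145)))
    # top face: lower edge of blob is top-face rim nearest; circle of radius w/2
    print(plane(c,[b[0]+b[2]/2,b[1]+b[3]-b[2]/2],.148))
# same for top view, outer ellipse of cap
t=cv2.imread("pics/top0.png"); ct=camera_info("top")
print(plane(ct,[384+12.5,177+12],.145))
# check: square key in the wrist view against known position
k=((cv2.cvtColor(im,6)>190)).astype(np.uint8)
for ce,b in blobs(k,175,5,210,45,50): print("sq",ce,b,plane(c,ce,.04))
```

```text
cam [ 0.5484 -0.0948  0.389 ]
[329.9415 200.3446] [ 309  171   42   57 1744] [ 0.5078 -0.1589  0.145 ] w 0.035531704881511694
[ 0.5048 -0.1628  0.148 ]
[ 0.4983 -0.1581  0.145 ]
sq [190.7727  22.7667] [180  11  23  25 330] [0.4935 0.0585 0.04  ]
```

Run:
```python
from h import *
import pickle
np.set_printoptions(precision=4,suppress=True)
c=pickle.load(open("w1.pkl","rb")); im=cv2.imread("pics/w1.png")
i=im.astype(int)
for r in (190,205): print(i[r,290:360:5].tolist())
for th in (42,55,70):
    m=((i.max(2)<th)&(i[...,2]-i[...,0]<15)).astype(np.uint8); m=cv2.morphologyEx(m,cv2.MORPH_OPEN,np.ones((5,5)))
    for ce,b in blobs(m,285,168,365,240,200):
        e=[b[0]+b[2]/2,b[1]+b[3]-b[2]/2]
        print(th,ce,b,plane(c,ce,.143),"face",e,plane(c,e,.148),"w",np.linalg.norm(plane(c,[b[0],ce[1]],.145)-plane(c,[b[0]+b[2],ce[1]],.145)))
```

```text
[[128, 143, 156], [53, 76, 107], [51, 51, 52], [42, 44, 46], [37, 37, 41], [25, 21, 31], [28, 22, 24], [37, 38, 36], [19, 13, 9], [19, 15, 9], [11, 11, 13], [11, 19, 25], [12, 40, 76], [41, 44, 46]]
[[166, 185, 190], [170, 193, 198], [42, 47, 49], [42, 44, 45], [44, 44, 40], [27, 26, 29], [24, 24, 27], [31, 30, 29], [21, 18, 19], [22, 28, 19], [30, 26, 22], [21, 27, 29], [1, 0, 0], [172, 191, 197]]
42 [330.2697 200.2162] [ 310  170   41   58 1702] [ 0.5078 -0.1595  0.143 ] face [np.float64(330.5), np.float64(207.5)] [ 0.5049 -0.1634  0.148 ] w 0.03468107139846657
55 [324.8161 199.2837] [ 299  170   52   59 2316] [ 0.5046 -0.156   0.143 ] face [np.float64(325.0), np.float64(203.0)] [ 0.5037 -0.1574  0.148 ] w 0.04394678983140601
70 [323.7581 199.283 ] [ 298  170   53   59 2431] [ 0.5039 -0.1554  0.143 ] face [np.float64(324.5), np.float64(202.5)] [ 0.5036 -0.1568  0.148 ] w 0.04479254599433709
```

Run:
```python
from h import *
np.set_printoptions(precision=4,suppress=True)
b=np.array([.5005,-.1585]); q=quat(np.radians(-38))
arm.line_to([*b,.26],.2,q); arm.line_to([*b,.190],.1)
f0=np.array(arm.read_ft_force()); print("pre",f0)
arm.move_gripper(0.0,30); arm.pause(.2)
y=np.array([np.cos(np.radians(-38)),np.sin(np.radians(-38))])
print("closed",arm.read_opening()*85,np.array(arm.read_ft_force())-f0,np.array(arm.read_tool_pos()),arm.read_time())
f=np.array(arm.read_ft_force())-f0; print("along jaw",f[:2]@y)
cv2.imwrite("pics/s2.png",snapshot("scene")[140:320,240:480]); cv2.imwrite("pics/w2.png",snapshot("wrist"))
a=cv2.resize(cv2.imread("pics/s2.png"),(480,360)); w=cv2.resize(cv2.imread("pics/w2.png")[150:400,160:480],(320,250)); w=cv2.copyMakeBorder(w,0,110,0,0,0)
cv2.imwrite("pics/c2.png",np.hstack([a,w]))
```

```text
pre [-0.4308  0.0513  1.0233]
closed 44.905824452066625 [-1.4892  0.8658  2.7209] [ 0.5007 -0.1585  0.1903] 18.2333
along jaw -1.7065468648173374
```

View pics/c2.png

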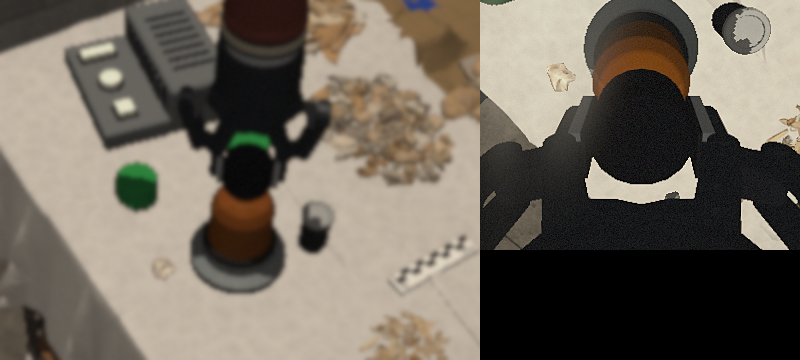

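The cap sits centred between the pads (opening 45 mm, side force under 2 N). Next: firm grip, press, twist.

Run:
```python
from h import *
np.set_printoptions(precision=4,suppress=True)
def st(n): print(n,"F",np.array(arm.read_ft_force())-f0,"T",np.array(arm.read_wrist_torque()),"tcp",np.array(arm.read_tool_pos()),"op",round(arm.read_opening()*85,1),"t",arm.read_time())
f0=np.array([-.43,.05,1.02])
arm.move_gripper(0.0,100); st("grip")
p=np.array(arm.read_tool_pos()); x,y=.5005,-.1585
for dz in (.002,.004,.006): arm.line_to([x,y,.190-dz],.03); st(dz)
arm.pause(.3); st("held")
```

```text
grip F [-0.0149  0.5731  4.1346] T [ 0.1353  0.1143 -0.0455] tcp [ 0.5007 -0.1585  0.1902] op 43.4 t 18.55
0.002 F [-0.2275  1.1254  5.8787] T [ 0.2186  0.2278 -0.0526] tcp [ 0.5007 -0.1585  0.1884] op 43.6 t 18.8
0.004 F [-0.6118  1.588   9.0974] T [ 0.3121  0.3376 -0.0068] tcp [ 0.5007 -0.1586  0.1867] op 43.5 t 19.05
0.006 F [-1.8468  2.5048 11.1748] T [0.3861 0.4255 0.0672] tcp [ 0.5007 -0.1586  0.1851] op 43.1 t 19.3
held F [-1.539   0.5069 10.7349] T [0.3396 0.5034 0.0315] tcp [ 0.5007 -0.1586  0.1852] op 43.3 t 19.6
```

Force follows the spring: about 11 N, so the cap is roughly 4.5–5 mm down. I press 1 mm more, then turn joint 7.

Run:
```python
from h import *
np.set_printoptions(precision=4,suppress=True)
f0=np.array([-.43,.05,1.02])
def st(n): 
    f=np.array(arm.read_ft_force())-f0; R=Ro.from_quat(arm.read_eef_rot()).as_matrix()
    print(n,"F",f,"Tz",round(arm.read_wrist_torque()[2],3),"tcp",np.array(arm.read_tool_pos()),"yaw",round(np.degrees(np.arctan2(R[1,1],R[0,1])),1),"t",arm.read_time()); return f
arm.line_to([.5005,-.1585,.1828],.03); st("press")
x,y,z=.5005,-.1585,.1828
for d in range(-28,40,10):
    arm.movep([x,y,z],quat(np.radians(d))); f=st(d)
    if np.linalg.norm(f)>35 : print("STOP"); break
```

```text
press F [-2.2457  2.4257 12.0602] Tz -0.009 tcp [ 0.5007 -0.1586  0.1841] yaw -38.0 t 19.85
-28 F [-0.2771  2.1071 12.0422] Tz 0.016 tcp [ 0.501  -0.1587  0.1843] yaw -28.0 t 20.1
-18 F [-1.2258  1.8632 12.636 ] Tz 0.08 tcp [ 0.5013 -0.1588  0.1845] yaw -18.0 t 20.35
-8 F [-1.0099  1.7578 11.6573] Tz 0.042 tcp [ 0.5015 -0.1588  0.1845] yaw -8.0 t 20.6
2 F [-0.1937  1.5809 11.9812] Tz 0.082 tcp [ 0.5015 -0.1586  0.1845] yaw 2.0 t 20.85
12 F [-1.0387  1.0256 12.0965] Tz 0.038 tcp [ 0.5014 -0.1585  0.1844] yaw 12.0 t 21.1
22 F [-0.7667  3.0358 13.0159] Tz 0.02 tcp [ 0.5013 -0.1584  0.1844] yaw 22.0 t 21.35
32 F [-1.437   1.5872 11.5572] Tz -0.026 tcp [ 0.5012 -0.1584  0.1844] yaw 32.0 t 21.6
```

Run:
```python
from h import *
np.set_printoptions(precision=4,suppress=True)
f0=np.array([-.43,.05,1.02]); x,y=.501,-.1585
arm.movep([x,y,.1828],quat(np.radians(38))); arm.pause(.15)
ok=True
for z in (.187,.191,.195,.200,.205):
    arm.line_to([x,y,z],.04); f=np.array(arm.read_ft_force())-f0
    print(z,f,np.array(arm.read_tool_pos())[2],round(arm.read_opening()*85,1))
    if f[2]<-8: ok=False; print("STUCK"); break
if ok:
    arm.line_to([x,y,.265],.08); arm.pause(.5)
    print(np.array(arm.read_ft_force())-f0,np.array(arm.read_tool_pos()),arm.read_opening()*85,np.array(arm.read_dq()),arm.read_time())
s=cv2.resize(snapshot("scene")[100:300,250:450],(400,400)); t=cv2.resize(snapshot("top")[110:260,220:420],(400,300)); t=cv2.copyMakeBorder(t,0,100,0,0,0)
cv2.imwrite("pics/c3.png",np.hstack([s,t]))
```

```text
0.187 [-1.053   1.9746  7.4305] 0.18794614476818153 43.6
0.191 [0.166  0.8117 2.3065] 0.19107034572754916 43.1
0.195 [ 0.0129 -0.5645 -1.7531] 0.194521776159949 43.0
0.2 [ 0.0209 -0.4806 -1.7111] 0.20007317403547875 43.5
0.205 [-0.0336 -0.5278 -1.0984] 0.20530996061868922 43.6
[ 1.1841 -0.4916 -1.1441] [ 0.501  -0.1585  0.2649] 43.66769744087884 [-0.0012 -0.002   0.0004  0.0003 -0.0002 -0.0015  0.0013] 24.7083
```

View pics/c3.png

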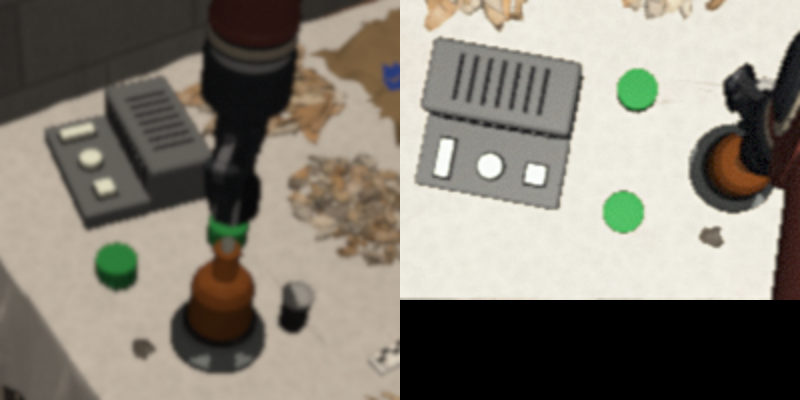

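The bottle is open (neck and plug visible). The cap is in the jaws about 75 mm up and over the bottle, and the canister and bone piece haven't moved. I'm handing in.

Run:
```python
from station import ticket
print(ticket.finish_job())
```

```text
the job is handed in; nothing more can be done
None
```

The job is done and handed in, with the robot's clock at about 25 s of the 58 s allowed; no verdict was reported.

- **Keys:** I pressed round, bar, then square with the jaws shut. Each moved about 5 mm to its hard stop and was held at 8–10 N for 0.25 s. I lifted clear of each key before moving to the next.
- **Cap:** I gripped it at 100 N and pressed it down, which took about 12 N, or roughly 5 mm. I turned it 76° counter-clockwise with almost no resistance, so it did not slip. It then lifted with no snag.
- **Last checks:**
    - The gripper opening held at 43.7 mm around the cap, and the arm was still.
    - The gripper is 75 mm above where it first gripped the cap, within a few millimetres of the bottle's axis.
    - The last picture shows the bottle neck open, the keys up and the canister and bone piece where they stood. I checked those two by eye only.
- **Disagreements:** The wrist camera read about 3 mm off on the square key, and my first mask of the cap came out too narrow (35 mm instead of 47 mm). I widened the mask and placed the grasp between the camera estimates, and the low side force when the jaws closed showed it was centred.

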